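# Pack seven rolls of tape into the round tin in one layer

### The arm

A 6-joint arm with a two-finger parallel gripper is mounted at the origin on a cart in front of the work surface, level with it; the furniture and walls round the work are solid. World frame = base frame: x ahead of the robot, y to its left, z up, the work surface at z = 0. Lengths are in m, angles in rad, forces in N, time in s.
With the tool pointing down it reaches from about 0.35 to 0.775 m from the base axis. Payload 7.3 kg.
Tool frame: the origin (TCP) lies on the centre line of the jaws, within the pads' length; the fingertips stand tip_reach ahead of it and the grasp point (between the pads) lies 6 mm ahead of it (tip_reach is the distance from the TCP to the fingertips, in m); x points along the fingers, y is the direction in which the jaws open and shut, and the axes are right-handed (so a half turn about x gives the same grasp; the last joint's range is limited). The gripper opens to 92 mm and grips with 3 to 60 N. Pads are 19 mm wide; open, the fingers measure 130 mm over their backs; the gripper's body (75 mm by 190 mm) begins 47 mm behind the grasp point.
Start: joints at [1.002, 0.342, 1.524, -0, 1.275, -0.146], TCP at [0.215, 0.479, 0.227] pointing down, gripper open.
Joint ranges: [-2.53, 2.53], [-0.77, 2.02], [0.04, 2.7], [-1, 4.14], [0.28, 2.66], [-3.11, 3.11]. Speed limits (rad/s): [2.57, 2.57, 3.14, 3.14, 3.14, 3.14].

### API

Orientations are given as [roll, pitch, yaw] about the fixed x, y, z axes, in that order (R = Rz(yaw) Ry(pitch) Rx(roll)).
In Python, from cell import observe, read_camera, get_calibration, hand_in, tip_reach gives the robot as it stands. The module is installed in compiled form; this text tells all that it offers.
- The arm moves only by the shell command python3 -m crank 'ROWS' [FORCE]. ROWS is JSON, a list of rows, each an object of numbers: "fingers": the opening, from -1 (shut) to 1 (fully open); "tx", "ty", "tz": the shift along the tool's x, y, z in units of 40 mm (1.0 is 40 mm); "roll": the turn about the tool's x in units of 10 degrees (1.0 is 10 degrees). In form: [{"fingers": .., "tx": .., "ty": .., "tz": .., "roll": ..}, ...]. A call has exactly 8 rows; each row is the pose to reach, as a shift and turn from the pose commanded when the call began, along the tool's axes at that moment; what a row does not reach only later rows make up. A row lasts 1/8 s, in which the tool goes at most 62.5 mm and 10.7 degrees, less where a joint would pass 70% of its speed; a pose out of reach is approached as far as the arm can. A call with a gripper value outside its range is refused whole. The fingers move at their own pace and stop on an object; FORCE is the grip in N (left out, the last holds). Time passes only in rows, so rows that repeat a pose let the fingers close, or fill a call up. It gives the time, the measured TCP pose, the force and the opening at its end, in the units of the state.
- observe(): the state, without advancing time (a new reading comes with each control period).
- read_camera(name): name is "scene" or "top" or "wrist"; returns (picture, depth): 480x640x3 uint8, red, green, blue; 480x640 float32, m along the optical axis (not along the pixel's ray), 0 where there is no reading.
- get_calibration(name): a dict with "vertical_fov" (degrees; the focal length in pixels is half the picture's height over the tangent of half this angle, whatever the lens; pixels are square), "cx", "cy" (the principal point, pixels), "dist_coeffs" ([k1, k2, p1, p2, k3] as OpenCV has them; the pictures are not rectified), "pose" (4x4, takes a point from camera to world coordinates); the wrist camera has in their place "T_tool_cam" (4x4, takes a point from camera to tool coordinates, whose origin is the TCP and whose axes are the tool frame's). Camera axes: x right, y down, z forward; pixel columns grow to the right and rows downward; lengths in m; the calibration is good to about 2 mm. A picture is of the moment at which its call begins: read the wrist's pose just before it. get_calibration takes no time and is no camera call.
- hand_in(): hands the job in, once; it reports no verdict.
The state is a dict: "time": time; "qpos": joint angles; "qvel": joint speeds; "joint_efforts": joint torques, N m; "tool_pos": TCP position; "tool_rot": TCP orientation; "contact_force": force on the tool from outside, world axes, zero at the start; "torque": the same for the moment, N m; "opening": finger opening in m.
Only numpy, scipy, OpenCV 4.12 (cv2) and the standard library are available. Lean on these libraries where they do the work, as an engineer would, in place of code of your own. Each camera call takes 0.05 s, during which the arm holds its last target. There are 200 camera calls.

### The job

Pack all seven rolls of tape flat in one layer in the round tin, one in the middle and six round it, all lying fully down on its floor. Five are in the tin already but sprawl so that nothing more fits: slide those together along the floor, without taking any of them out, to make room, then lay the red and the yellow roll in the gaps. Leave the wooden block and the tape measure where they are, and the tin standing flat on the table.

Things in the scene. Friction and masses are not known exactly. Their poses are not given: they have to be found in the camera images.
- tin_floor (a point): open round metal biscuit tin, standing loose on the table: 200 mm across inside, wall 1.5 mm thick, 45 mm high over all, weighs 0.5 kg; the point is the centre of its inner floor, 2 mm above the table, z up. Seven rolls of tape fit flat on its floor only as one in the middle with six round it, and then with about 4 mm to spare from middle to wall
- roll_black_mid (a point): roll of black vinyl tape lying flat: a ring 64 mm across and 25 mm high, with an open core hole 46 mm across (tape and core 9 mm thick), 0.06 to 0.13 kg; the point is its centre, 12.5 mm above its underside, z along its axis; starts flat on the tin's floor, out of place
- roll_blue_mid (a point): roll of blue vinyl tape lying flat: a ring 64 mm across and 25 mm high, with an open core hole 46 mm across (tape and core 9 mm thick), 0.06 to 0.13 kg; the point is its centre, 12.5 mm above its underside, z along its axis; starts flat on the tin's floor, out of place
- roll_green_mid (a point): roll of green vinyl tape lying flat: a ring 64 mm across and 25 mm high, with an open core hole 46 mm across (tape and core 9 mm thick), 0.06 to 0.13 kg; the point is its centre, 12.5 mm above its underside, z along its axis; starts flat on the tin's floor, out of place
- roll_white_mid (a point): roll of white vinyl tape lying flat: a ring 64 mm across and 25 mm high, with an open core hole 46 mm across (tape and core 9 mm thick), 0.06 to 0.13 kg; the point is its centre, 12.5 mm above its underside, z along its axis; starts flat on the tin's floor, out of place
- roll_orange_mid (a point): roll of orange vinyl tape lying flat: a ring 64 mm across and 25 mm high, with an open core hole 46 mm across (tape and core 9 mm thick), 0.06 to 0.13 kg; the point is its centre, 12.5 mm above its underside, z along its axis; starts flat on the tin's floor, out of place
- roll_red_mid (a point): roll of red vinyl tape lying flat: a ring 64 mm across and 25 mm high, with an open core hole 46 mm across (tape and core 9 mm thick), 0.06 to 0.13 kg; the point is its centre, 12.5 mm above its underside, z along its axis; starts on the table beside the tin, with one of the bystanders close by it on one side
- roll_yellow_mid (a point): roll of yellow vinyl tape lying flat: a ring 64 mm across and 25 mm high, with an open core hole 46 mm across (tape and core 9 mm thick), 0.06 to 0.13 kg; the point is its centre, 12.5 mm above its underside, z along its axis; starts on the table beside the tin, with one of the bystanders close by it on one side
- block_mid (a point): bystander: loose pine off-cut, 45 x 90 x 38 mm (x, y, z), lying on the table close to one of the two rolls outside the tin; the point is its centre, x across, y along its length
- tape_measure_mid (a point): bystander: loose yellow tape measure standing on the table close to the other roll outside the tin, 36 x 77 x 62 mm (x, y, z); the point is the centre of that box, x across its thickness, y along its length
Not all that is in view belongs to the job. Of the things that look like the part that bears roll_black_mid, take the one that is farthest from the robot's base at the start.

How it is judged:
By the outcome, as a careful person would: the job done as asked, in the order asked, and still so for the second after the job is handed in, with the robot touching nothing.
It also fails if it takes over 72 s, if anything falls off the work surface, if the arm or the gripper's body presses on something with over 40 N, if the wrist force passes 120 N, or if a joint passes its speed limit or range.

## Working session

There is one attempt and no reset: what is moved stays moved. The work goes in short steps, Python scripts to look and compute and a shell command to move; the robot and the scene stay as the last step left them, time stands still between calls to the robot, and variables do not carry over. Pictures are saved under pics/ and viewed, about 8 in all and at most 12, crops included, and the job is handed in when it is done.

```bash
mkdir -p pics; cat > h.py <<'E'
import numpy as np, cv2
from cell import *
from scipy.spatial.transform import Rotation as R
def cam(name):
    s=observe(); im,d=read_camera(name); c=get_calibration(name)
    f=240/np.tan(np.radians(c["vertical_fov"])/2)
    K=np.array([[f,0,c["cx"]],[0,f,c["cy"]],[0,0,1]])
    D=np.array(c["dist_coeffs"],float)
    if name=="wrist":
        T=np.eye(4); T[:3,:3]=R.from_euler("xyz",s["tool_rot"]).as_matrix(); T[:3,3]=s["tool_pos"]
        P=T@np.array(c["T_tool_cam"])
    else: P=np.array(c["pose"])
    return im,d,K,D,P
def rays(px,K,D,P):
    u=cv2.undistortPoints(np.array(px,float).reshape(-1,1,2),K,D).reshape(-1,2)
    return np.c_[u,np.ones(len(u))]@P[:3,:3].T
def at_z(px,z,K,D,P):
    r=rays(px,K,D,P); o=P[:3,3]
    return o+r*((z-o[2])/r[:,2])[:,None]
def save(n,im): cv2.imwrite("pics/"+n+".png",im[:,:,::-1])
E
python3 - <<'E'
from h import *
for n in("top","scene"):
    im,d,K,D,P=cam(n); save(n+"0",im); np.savez(n+"0",im=im,d=d,K=K,D=D,P=P); print(n,P.round(3).tolist(),K[0,0],D)
print(observe(),tip_reach, np.array(get_calibration("wrist")["T_tool_cam"]).round(3).tolist())
E
```

```text
top [[-0.024, -0.983, 0.18, 0.332], [-1.0, 0.021, -0.017, -0.01], [0.013, -0.181, -0.983, 1.023], [0.0, 0.0, 0.0, 1.0]] 464.9016977371818 [-0.08868515  0.          0.          0.          0.        ]
scene [[-0.815, -0.255, 0.52, -0.187], [-0.579, 0.345, -0.739, 0.986], [0.009, -0.903, -0.429, 0.618], [0.0, 0.0, 0.0, 1.0]] 591.6050595749667 [-0.08139073  0.          0.          0.          0.        ]
{'time': 0.1, 'qpos': array([ 1.00200468e+00,  3.42664330e-01,  1.52490031e+00, -8.31714881e-06,
        1.27537605e+00, -1.45993389e-01]), 'qvel': array([ 0.00010679, -0.00363463, -0.00350728, -0.00090871, -0.00070451,
        0.00074775]), 'joint_efforts': array([ 3.23418108e-04, -4.32006276e+01, -2.44691116e+01,  7.17473100e-02,
        5.26838447e-02, -5.04129730e-05]), 'tool_pos': array([0.21520542, 0.47848581, 0.22651598]), 'tool_rot': array([-1.71088966,  1.56944827, -2.1336855 ]), 'contact_force': array([ 0.0392917 , -0.17251204, -0.80482461]), 'torque': array([ 0.00194028,  0.04107703, -0.01239181]), 'opening': 0.0919654177062149} 0.025 [[-0.001, -0.284, 0.959, -0.158], [1.0, -0.0, 0.001, -0.0], [-0.0, 0.959, 0.284, -0.076], [0.0, 0.0, 0.0, 1.0]]
```

View pics/top0.png

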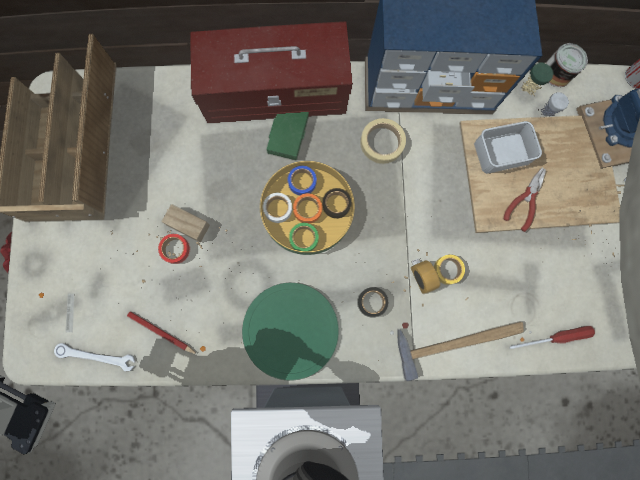

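View pics/scene0.png

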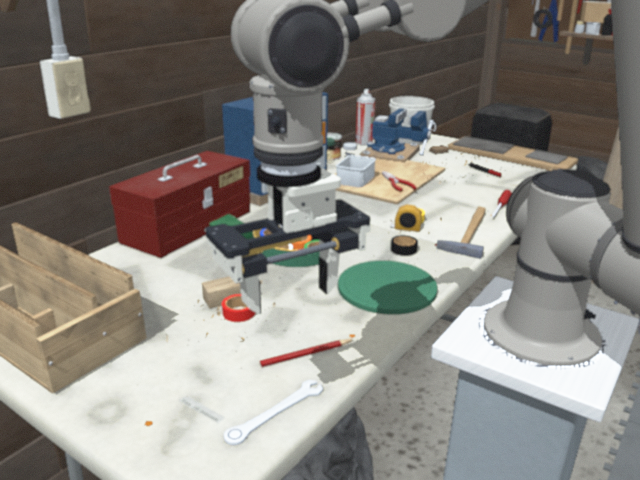

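The top view shows the tin at (308,207), with blue (302,180), white (278,207), orange (308,208), black (337,203) and green (304,237) in it. Red is at (174,248) by the block (186,224), and yellow is at (451,269) by the tape measure (427,277).

Look-alikes: the black roll in the tin (337,203) and a black roll on the table (373,302). The one farthest from the base is the one in the tin. The cream roll (384,139) is a distractor. Next I'll check this in a close crop and measure.

```bash
python3 - <<'E'
from h import *
z=np.load("top0.npz"); im,d,K,D,P=[z[k] for k in("im","d","K","D","P")]
a=cv2.resize(im[155:260,255:360],None,fx=5.5,fy=5.5,interpolation=cv2.INTER_CUBIC)
b=cv2.resize(im[195:275,150:220],None,fx=3,fy=3); c=cv2.resize(im[240:310,405:475],None,fx=3,fy=3)
o=np.zeros((580,800,3),np.uint8); o[:a.shape[0],:a.shape[1]]=a[:580]; o[:240,585:795]=b; o[250:460,585:795]=c
save("crop0",o)
for n,p,zz in[("tin",(308,207),.045),("blue",(302,180),.027),("white",(278,207),.027),("orange",(308,208),.027),("black",(337,203),.027),("green",(304,237),.027),("red",(174,248),.025),("yel",(451,269),.025),("blk2",(373,302),.025),("block",(186,224),.038),("tm",(427,277),.062)]:
    print(n,at_z([p],zz,K,D,P)[0].round(3), d[p[1],p[0]])
E
```

```text
tin [ 0.576 -0.013  0.045] 1.0516323
blue [ 0.643 -0.001  0.027] 1.0609993
white [0.582 0.053 0.027] 1.0511526
orange [ 0.579 -0.013  0.027] 1.0489267
black [ 0.589 -0.078  0.027] 1.0509691
green [ 0.514 -0.003  0.027] 1.039203
red [0.496 0.281 0.025] 1.0302857
yel [ 0.436 -0.322  0.025] 1.0314665
blk2 [ 0.37  -0.148  0.025] 1.0136726
block [0.546 0.253 0.038] 1.0016763
tm [ 0.417 -0.258  0.062] 0.9662635
```

View pics/crop0.png

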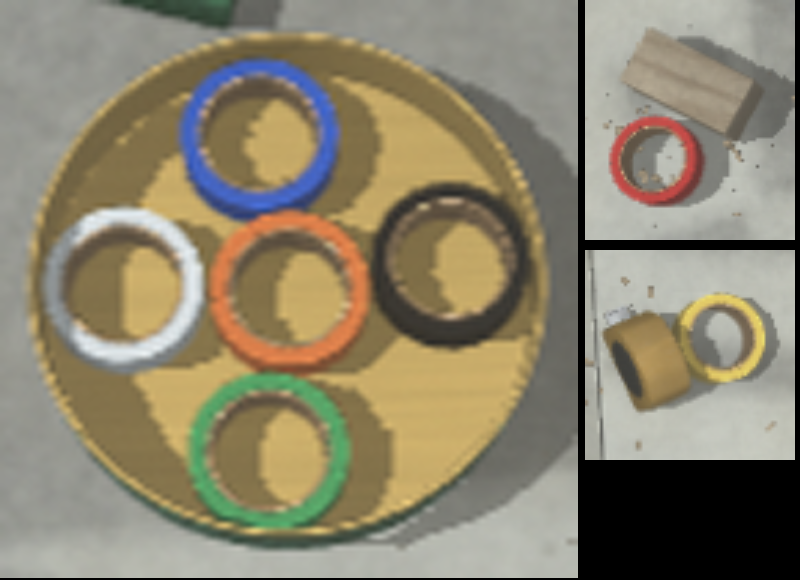

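The crop confirms that black in the tin is the one meant, and there is one roll of each other colour. Next I'll put the wrist camera over the tin for a finer measurement.

```bash
cat >> h.py <<'E'
def rel(tgt):
    """tool-axis shifts (units of 40mm) from the measured pose to world tgt"""
    s=observe(); M=R.from_euler("xyz",s["tool_rot"]).as_matrix()
    return (M.T@(np.array(tgt)-s["tool_pos"])/.04).round(3)
E
python3 - <<'E'
from h import *
s=observe(); print(R.from_euler("xyz",s["tool_rot"]).as_matrix().round(4))
print(rel([.52,-.013,.2]))
E
```

```text
[[-7.000e-04  4.103e-01  9.119e-01]
 [-1.100e-03  9.119e-01 -4.103e-01]
 [-1.000e+00 -1.300e-03 -2.000e-04]]
[ 0.671 -8.078 11.991]
```

```bash
python3 -m crank '[{"fingers":1,"tx":0.05,"ty":-0.6,"tz":1.0,"roll":0},{"fingers":0,"tx":0.1,"ty":-1.4,"tz":2.3,"roll":0},{"fingers":-1,"tx":0.2,"ty":-2.2,"tz":3.6,"roll":0},{"fingers":-1,"tx":0.3,"ty":-3.0,"tz":4.9,"roll":0},{"fingers":-1,"tx":0.4,"ty":-3.8,"tz":6.2,"roll":0},{"fingers":-1,"tx":0.5,"ty":-4.6,"tz":7.5,"roll":0},{"fingers":-1,"tx":0.6,"ty":-5.4,"tz":8.8,"roll":0},{"fingers":-1,"tx":0.67,"ty":-6.0,"tz":9.8,"roll":0}]' 15
python3 -m crank '[{"fingers":-1,"tx":0,"ty":-0.8,"tz":1.3,"roll":-0.6},{"fingers":-1,"tx":0,"ty":-1.4,"tz":2.3,"roll":-1.2},{"fingers":-1,"tx":0,"ty":-1.77,"tz":2.87,"roll":-1.8},{"fingers":-1,"tx":0,"ty":-1.77,"tz":2.87,"roll":-2.42},{"fingers":-1,"tx":0,"ty":-1.77,"tz":2.87,"roll":-2.42},{"fingers":-1,"tx":0,"ty":-1.77,"tz":2.87,"roll":-2.42},{"fingers":-1,"tx":0,"ty":-1.77,"tz":2.87,"roll":-2.42},{"fingers":-1,"tx":0,"ty":-1.77,"tz":2.87,"roll":-2.42}]'
python3 - <<'E'
from h import *
im,d,K,D,P=cam("wrist"); save("w1",im); np.savez("w1",im=im,d=d,K=K,D=D,P=P)
s=observe(); print(s["qpos"],R.from_euler("xyz",s["tool_rot"]).as_matrix().round(4),K[0,0],D)
E
```

```text
time: 1.1
tool_pos: [0.4752, 0.0968, 0.1999]
tool_rot: [-2.581, 1.57, -3.005]
contact_force: [0.1, 0.5, -0.8]
opening: 0.0265
time: 2.1
tool_pos: [0.55, -0.0123, 0.2004]
tool_rot: [0.129, 1.571, 0.129]
contact_force: [0.4, -0.0, 0.3]
opening: 0.0006
[-1.61775576e-01  4.09821659e-01  1.49698861e+00  8.80970209e-05
  1.23457145e+00 -1.73215987e+00] [[ 2.e-04  4.e-04  1.e+00]
 [ 0.e+00  1.e+00 -4.e-04]
 [-1.e+00  0.e+00  2.e-04]] 338.83189693914704 [-0.06019898  0.          0.          0.          0.        ]
```

View pics/w1.png

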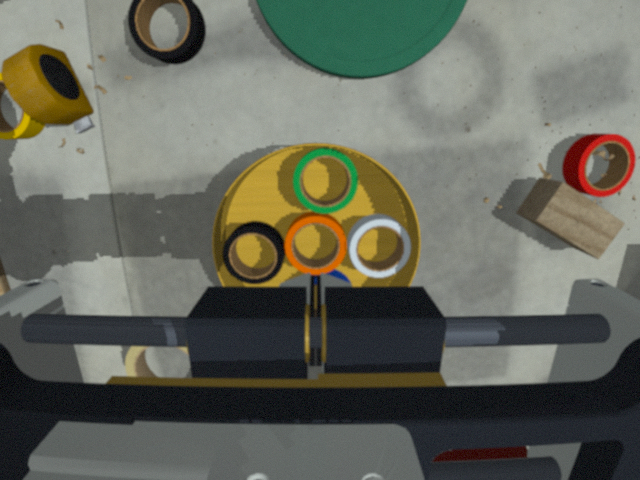

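The wrist view shows green (325,180), orange (316,244), black (253,252) and white (379,247), with blue hidden behind the fingers (image down is world +x). I'll shift +x by 60 mm to see the whole tin and fit everything.

```bash
cat >> h.py <<'E'
from scipy.optimize import least_squares
HUE={"red":((0,6),150),"orange":((7,17),150),"yellow":((21,30),150),"green":((50,85),100),"blue":((105,125),100)}
def world(d,K,D,P):
    v,u=np.mgrid[:480,:640]; x=cv2.undistortPoints(np.c_[u.ravel(),v.ravel()].astype(float).reshape(-1,1,2),K,D).reshape(-1,2)
    r=np.c_[x,np.ones(len(x))]
    W=(r*d.reshape(-1,1))@P[:3,:3].T+P[:3,3]; W[d.ravel()==0]=9
    return W.reshape(480,640,3), r@P[:3,:3].T
def ringfit(pts,g):
    """annulus template match; pts Nx2 metres near guess g"""
    s=.0005; n=int(.09/s); o=np.array(g)-.045
    H=np.zeros((n,n),np.float32); ij=((pts-o)/s).round().astype(int); ok=((ij>=0)&(ij<n)).all(1); np.add.at(H,(ij[ok,0],ij[ok,1]),1)
    r=np.hypot(*(np.mgrid[-70:71,-70:71]*s)); k=np.where((r<.032)&(r>.023),1,np.where(r<.035,-1,0)).astype(np.float32)
    q=cv2.GaussianBlur(cv2.filter2D(H,-1,k,borderType=cv2.BORDER_CONSTANT),(0,0),2); i=np.unravel_index(q.argmax(),q.shape)
    return o+np.array(i)*s, q.max()/max(ok.sum(),1)
def measure(name,guess,ztop=.027,cams=None):
    im,d,K,D,P=cams or cam(name); W,r=world(d,K,D,P); out={}
    hsv=cv2.cvtColor(im,cv2.COLOR_RGB2HSV).astype(int)
    for c,g in guess.items():
        if c=="tin":
            m=(abs(W[...,2]-.045)<.005)&(abs(np.hypot(W[...,0]-g[0],W[...,1]-g[1])-.1005)<.02)
            p=P[:3,3]+r.reshape(480,640,3)[m]*((.045-P[2,3])/r.reshape(480,640,3)[m][:,2])[:,None]
            f=least_squares(lambda q:np.hypot(p[:,0]-q[0],p[:,1]-q[1])-q[2],[*g,.1005],loss="soft_l1",f_scale=.001)
            out[c]=f.x; print(c,f.x.round(4),m.sum(),"res",np.median(abs(f.fun)).round(4)); continue
        near=np.hypot(W[...,0]-g[0],W[...,1]-g[1])<.045
        if c=="white": m=(hsv[...,1]<60)&(hsv[...,2]>130)
        elif c=="black": m=(hsv[...,2]<75)
        else: (a,b),s_=HUE[c]; m=(hsv[...,0]>=a)&(hsv[...,0]<=b)&(hsv[...,1]>=s_)
        m&=near&(abs(W[...,2]-ztop)<.006)
        rr=r.reshape(480,640,3)[m]; p=P[:3,3]+rr*((ztop-P[2,3])/rr[:,2])[:,None]
        x,q=ringfit(p[:,:2],g) if len(p) else (np.array(g),0); out[c]=x
        print(c,x.round(4),m.sum(),"q",round(float(q),2),"zmed",np.median(W[...,2][m]).round(4) if m.any() else None)
    return out
G=dict(tin=(.576,-.013),blue=(.643,-.001),white=(.582,.053),orange=(.579,-.013),black=(.589,-.078),green=(.514,-.003))
E
python3 -m crank '[{"fingers":-1,"tx":0,"ty":0,"tz":0.7,"roll":0},{"fingers":-1,"tx":0,"ty":0,"tz":1.5,"roll":0},{"fingers":-1,"tx":0,"ty":0,"tz":1.75,"roll":0},{"fingers":-1,"tx":0,"ty":0,"tz":1.75,"roll":0},{"fingers":-1,"tx":0,"ty":0,"tz":1.75,"roll":0},{"fingers":-1,"tx":0,"ty":0,"tz":1.75,"roll":0},{"fingers":-1,"tx":0,"ty":0,"tz":1.75,"roll":0},{"fingers":-1,"tx":0,"ty":0,"tz":1.75,"roll":0}]'
python3 - <<'E'
from h import *
z=np.load("top0.npz"); print("top"); measure("top",G,cams=[z[k] for k in("im","d","K","D","P")])
measure("top",dict(red=(.496,.281),yellow=(.436,-.322)),.025,cams=[z[k] for k in("im","d","K","D","P")])
c=cam("wrist"); save("w2",c[0]); print("wrist"); measure("wrist",G,cams=c); measure("wrist",dict(red=(.496,.281),yellow=(.436,-.322)),.025,cams=c)
E
```

```text
time: 3.15
tool_pos: [0.6199, -0.0126, 0.2005]
tool_rot: [0.361, 1.571, 0.36]
contact_force: [-0.1, 0.6, 0.4]
opening: 0.0
top
tin [ 0.5799 -0.011   0.1005] 404 res 0.0009
blue [ 6.455e-01 -5.000e-04] 227 q 0.83 zmed 0.0266
white [0.584  0.0545] 278 q 0.83 zmed 0.0268
orange [ 0.5805 -0.012 ] 230 q 0.87 zmed 0.0266
black [ 0.5905 -0.077 ] 189 q 0.89 zmed 0.0264
green [ 0.5145 -0.002 ] 172 q 0.96 zmed 0.0269
red [0.4965 0.2845] 192 q 0.94 zmed 0.0248
yellow [ 0.436 -0.322] 0 q 0.0 zmed None
wrist
tin [ 0.581  -0.0113  0.1001] 2524 res 0.0009
blue [ 0.647 -0.001] 1100 q 0.86 zmed 0.027
white [0.585  0.0545] 1378 q 0.86 zmed 0.0271
orange [ 0.5825 -0.012 ] 1441 q 0.88 zmed 0.027
black [ 0.5925 -0.077 ] 1124 q 0.85 zmed 0.0269
green [ 0.516  -0.0025] 1404 q 0.91 zmed 0.027
red [0.4985 0.282 ] 1117 q 0.72 zmed 0.025
yellow [ 0.4415 -0.319 ] 417 q 0.56 zmed 0.0241
```

View pics/w2.png

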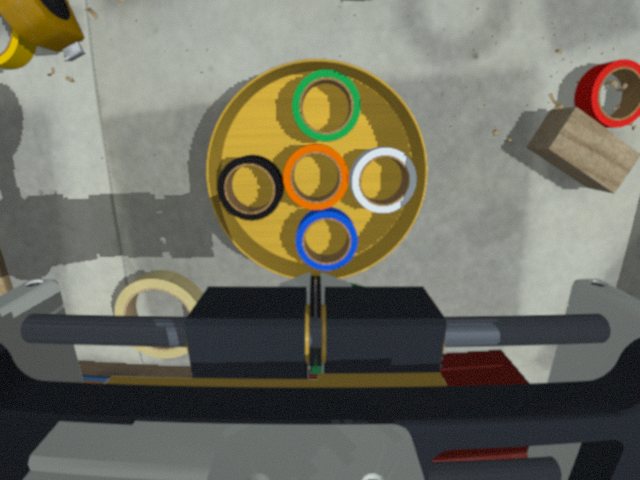

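Wrist and top fits agree to 1.5 mm. The tin centre is (.581,-.011) and the orange roll already sits in the middle. I'll check the closed fingers' real size before poking them into a 46 mm hole.

```bash
python3 - <<'E'
from h import *
c=cam("wrist"); im,d,K,D,P=c; W,_=world(d,K,D,P); T=observe()["tool_pos"]
m=(W[...,2]<T[2]+.045)&(W[...,2]>T[2]-.04)
save("fing",cv2.resize(im[255:400,215:415],None,fx=4,fy=4,interpolation=cv2.INTER_CUBIC))
for lo,hi in((-.03,-.015),(-.015,0),(0,.02),(.02,.04)):
    k=(W[...,2]-T[2]>lo)&(W[...,2]-T[2]<=hi)
    p=W[k]-T; print(lo,hi,k.sum(), p[:,1].min().round(4) if k.any() else 0,p[:,1].max().round(4) if k.any() else 0,p[:,0].min().round(4) if k.any() else 0,p[:,0].max().round(4)if k.any() else 0)
p=W[d>0]; 
for r in range(264,400,8): print(r,[tuple(((W[r,u]-T)*1000).round().astype(int)) for u in (296,306,312,316,320,326,336)])
E
```

```text
-0.03 -0.015 0 0 0 0 0
-0.015 0 6 -0.0036 0.0025 -0.0108 -0.0089
0 0.02 804 -0.0167 0.0171 -0.0115 0.0035
0.02 0.04 314 -0.0037 0.0039 -0.0117 -0.0084
264 [(np.int64(58), np.int64(-21), np.int64(-188)), (np.int64(61), np.int64(-10), np.int64(-196)), (np.int64(52), np.int64(-3), np.int64(-174)), (np.int64(52), np.int64(1), np.int64(-174)), (np.int64(53), np.int64(5), np.int64(-174)), (np.int64(52), np.int64(12), np.int64(-172)), (np.int64(53), np.int64(22), np.int64(-174))]
272 [(np.int64(59), np.int64(-20), np.int64(-167)), (np.int64(61), np.int64(-9), np.int64(-172)), (np.int64(61), np.int64(-3), np.int64(-173)), (np.int64(61), np.int64(1), np.int64(-172)), (np.int64(62), np.int64(5), np.int64(-174)), (np.int64(61), np.int64(12), np.int64(-172)), (np.int64(59), np.int64(22), np.int64(-168))]
280 [(np.int64(-11), np.int64(-9), np.int64(10)), (np.int64(-11), np.int64(-4), np.int64(10)), (np.int64(-9), np.int64(-2), np.int64(6)), (np.int64(-9), np.int64(0), np.int64(7)), (np.int64(-10), np.int64(2), np.int64(7)), (np.int64(-11), np.int64(5), np.int64(9)), (np.int64(-11), np.int64(10), 
[... 3737 characters left out ...]
(2), np.int64(91)), (np.int64(-22), np.int64(5), np.int64(90))]
384 [(np.int64(-22), np.int64(-5), np.int64(93)), (np.int64(-21), np.int64(-2), np.int64(92)), (np.int64(-21), np.int64(-1), np.int64(93)), (np.int64(-21), np.int64(0), np.int64(93)), (np.int64(-22), np.int64(1), np.int64(93)), (np.int64(-22), np.int64(2), np.int64(94)), (np.int64(-21), np.int64(5), np.int64(93))]
392 [(np.int64(-26), np.int64(-4), np.int64(101)), (np.int64(-26), np.int64(-2), np.int64(101)), (np.int64(-25), np.int64(-1), np.int64(100)), (np.int64(-25), np.int64(0), np.int64(99)), (np.int64(-25), np.int64(1), np.int64(99)), (np.int64(-25), np.int64(2), np.int64(100)), (np.int64(-25), np.int64(4), np.int64(100))]
```

View pics/fing.png

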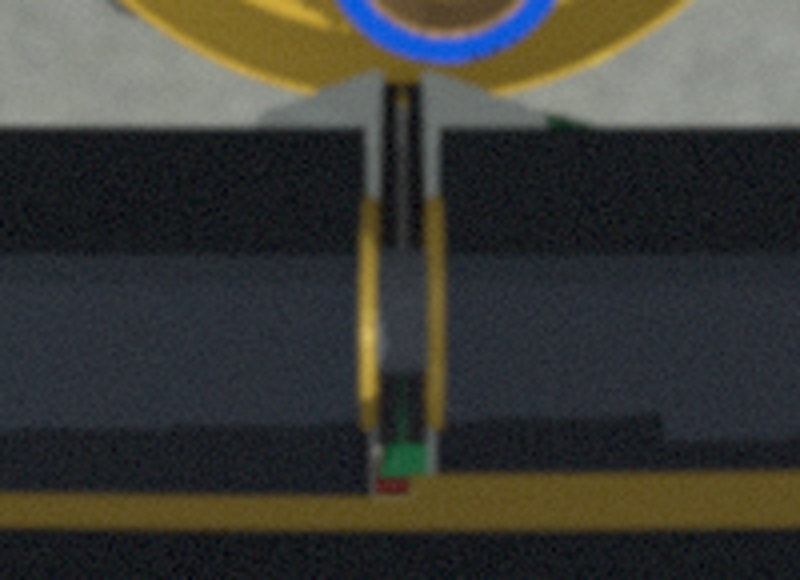

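The finger tips look tapered, and the wrist depth puts them less far ahead than tip_reach says. I'll check against the first scene picture by projecting the tip positions.

```bash
python3 - <<'E'
from h import *
z=np.load("scene0.npz"); K,D,P=z["K"],z["D"],z["P"]; T=np.array([.2152,.4785,.2265]); Y=np.array([.41,.912,0]);Z=np.array([.912,-.41,0])
I=np.linalg.inv(P)
for dz in(-.025,0,.04):
  for y in(-.065,-.046,.046,.065):
    for zz in (-.0095,.0095):
      q=(I@np.append(T+Y*y+Z*zz+[0,0,dz],1))[:3]; print(dz,y,zz,cv2.projectPoints(q.reshape(1,3),np.zeros(3),np.zeros(3),K,D)[0].ravel().round(),q[2].round(3))
im=z["im"]; save("scf",cv2.resize(im[215:330,190:390],None,fx=4,fy=4,interpolation=cv2.INTER_CUBIC))
W,_=world(z["d"],K,D,P); 
for r in range(240,320,6): print(r,[(u,(W[r,u,2]-T[2]).round(3)) for u in (245,252,322,328)])
E
```

```text
-0.025 -0.065 -0.0095 [338. 306.] 0.785
-0.025 -0.065 0.0095 [331. 300.] 0.8
-0.025 -0.046 -0.0095 [326. 310.] 0.777
-0.025 -0.046 0.0095 [318. 303.] 0.791
-0.025 0.046 -0.0095 [262. 329.] 0.734
-0.025 0.046 0.0095 [256. 322.] 0.749
-0.025 0.065 -0.0095 [248. 334.] 0.725
-0.025 0.065 0.0095 [242. 326.] 0.74
0 -0.065 -0.0095 [338. 290.] 0.775
0 -0.065 0.0095 [331. 283.] 0.789
0 -0.046 -0.0095 [326. 293.] 0.766
0 -0.046 0.0095 [319. 287.] 0.781
0 0.046 -0.0095 [262. 312.] 0.724
0 0.046 0.0095 [255. 305.] 0.738
0 0.065 -0.0095 [247. 316.] 0.715
0 0.065 0.0095 [241. 309.] 0.73
0.04 -0.065 -0.0095 [339. 263.] 0.758
0.04 -0.065 0.0095 [331. 257.] 0.772
0.04 -0.046 -0.0095 [326. 266.] 0.749
0.04 -0.046 0.0095 [319. 260.] 0.764
0.04 0.046 -0.0095 [260. 284.] 0.706
0.04 0.046 0.0095 [254. 277.] 0.721
0.04 0.065 -0.0095 [246. 288.] 0.698
0.04 0.065 0.0095 [239. 281.] 0.712
240 [(245, np.float64(0.107)), (252, np.float64(0.107)), (322, np.float64(0.071)), (328, np.float64(0.077))]
246 [(245, np.float64(0.107)), (252, np.float64(0.101)), (322, np.float64(0.081)), (328, np.float64(0.079))]
252 [(
[... 610 characters left out ...]
012)), (328, np.float64(0.016))]
288 [(245, np.float64(0.037)), (252, np.float64(0.038)), (322, np.float64(0.003)), (328, np.float64(0.007))]
294 [(245, np.float64(0.027)), (252, np.float64(0.03)), (322, np.float64(-0.228)), (328, np.float64(-0.226))]
300 [(245, np.float64(0.017)), (252, np.float64(0.023)), (322, np.float64(-0.227)), (328, np.float64(-0.225))]
306 [(245, np.float64(-0.224)), (252, np.float64(0.013)), (322, np.float64(-0.225)), (328, np.float64(-0.226))]
312 [(245, np.float64(-0.207)), (252, np.float64(-0.215)), (322, np.float64(-0.225)), (328, np.float64(-0.229))]
318 [(245, np.float64(-0.219)), (252, np.float64(-0.227)), (322, np.float64(-0.228)), (328, np.float64(-0.227))]
```

View pics/scf.png

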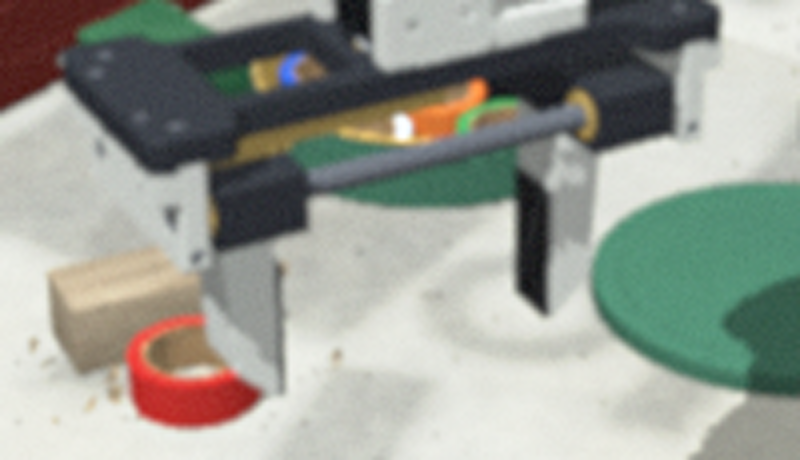

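Both cameras show the tips level with the TCP, against the stated 25 mm ahead. A safe test: lower the shut fingers to TCP z=0.034 in the orange core, which suits either case, then open a little. If they stop on the ring, tip_reach holds.

```bash
python3 -m crank '[{"fingers":-1,"tx":1,"ty":0.015,"tz":-0.955,"roll":0},{"fingers":-1,"tx":2,"ty":0.015,"tz":-0.955,"roll":0},{"fingers":-1,"tx":3,"ty":0.015,"tz":-0.955,"roll":0},{"fingers":-1,"tx":3.4,"ty":0.015,"tz":-0.955,"roll":0},{"fingers":-1,"tx":3.4,"ty":0.015,"tz":-0.955,"roll":0},{"fingers":-1,"tx":3.4,"ty":0.015,"tz":-0.955,"roll":0},{"fingers":-1,"tx":3.4,"ty":0.015,"tz":-0.955,"roll":0},{"fingers":-1,"tx":3.4,"ty":0.015,"tz":-0.955,"roll":0}]'
python3 -m crank '[{"fingers":-1,"tx":0.15,"ty":0,"tz":0,"roll":0},{"fingers":-1,"tx":0.3,"ty":0,"tz":0,"roll":0},{"fingers":-1,"tx":0.45,"ty":0,"tz":0,"roll":0},{"fingers":-1,"tx":0.6,"ty":0,"tz":0,"roll":0},{"fingers":-1,"tx":0.75,"ty":0,"tz":0,"roll":0},{"fingers":-1,"tx":0.75,"ty":0,"tz":0,"roll":0},{"fingers":-1,"tx":0.75,"ty":0,"tz":0,"roll":0},{"fingers":-1,"tx":0.75,"ty":0,"tz":0,"roll":0}]'
python3 -m crank '[{"fingers":-0.7,"tx":0,"ty":0,"tz":0,"roll":0},{"fingers":-0.6,"tx":0,"ty":0,"tz":0,"roll":0},{"fingers":-0.6,"tx":0,"ty":0,"tz":0,"roll":0},{"fingers":-0.6,"tx":0,"ty":0,"tz":0,"roll":0},{"fingers":-0.6,"tx":0,"ty":0,"tz":0,"roll":0},{"fingers":-0.6,"tx":0,"ty":0,"tz":0,"roll":0},{"fingers":-0.6,"tx":0,"ty":0,"tz":0,"roll":0},{"fingers":-0.6,"tx":0,"ty":0,"tz":0,"roll":0}]' 8
```

```text
time: 4.25
tool_pos: [0.5824, -0.012, 0.0653]
tool_rot: [-0.089, 1.569, -0.09]
contact_force: [0.6, -0.5, 0.6]
opening: 0.0004
time: 5.25
tool_pos: [0.5821, -0.012, 0.0346]
tool_rot: [0.025, 1.57, 0.024]
contact_force: [0.5, 0.0, -0.2]
opening: 0.0005
time: 6.25
tool_pos: [0.5819, -0.012, 0.0343]
tool_rot: [1.314, 1.571, 1.314]
contact_force: [-0.7, -0.2, -0.2]
opening: 0.0184
```

```bash
python3 -m crank '[{"fingers":-0.4,"tx":0,"ty":0,"tz":0,"roll":0},{"fingers":-0.2,"tx":0,"ty":0,"tz":0,"roll":0},{"fingers":0,"tx":0,"ty":0,"tz":0,"roll":0},{"fingers":0,"tx":0,"ty":0,"tz":0,"roll":0},{"fingers":0,"tx":0,"ty":0,"tz":0,"roll":0},{"fingers":0,"tx":0,"ty":0,"tz":0,"roll":0},{"fingers":0,"tx":0,"ty":0,"tz":0,"roll":0},{"fingers":0,"tx":0,"ty":0,"tz":0,"roll":0}]' 5
python3 - <<'E'
from h import *
c=cam("wrist"); save("w3",c[0][60:420,120:520]);  measure("wrist",{"orange":G["orange"],"green":G["green"],"white":G["white"],"black":G["black"]},cams=c)
E
```

```text
time: 7.25
tool_pos: [0.5819, -0.012, 0.0343]
tool_rot: [0.765, 1.571, 0.765]
contact_force: [-0.4, 0.1, 0.2]
opening: 0.0458
orange [ 0.5805 -0.012 ] 2361 q 0.89 zmed 0.0269
green [ 0.516  -0.0025] 5194 q 0.9 zmed 0.027
white [0.5835 0.0535] 2268 q 0.81 zmed 0.0268
black [ 0.591 -0.076] 1884 q 0.8 zmed 0.0266
```

View pics/w3.png

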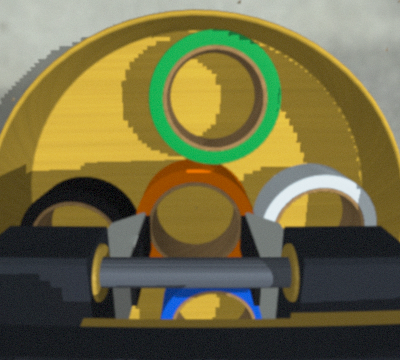

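The fingers aren't engaged, so the tips really are about level with the TCP and taper at the back. I'll plan with tip ≈ TCP. White comes first: shut, hop to its hole, go down and open inside it.

```bash
python3 -m crank '[{"fingers":-1,"tx":-0.15,"ty":0,"tz":0,"roll":0},{"fingers":-1,"tx":-0.3,"ty":0,"tz":0,"roll":0},{"fingers":-1,"tx":-0.3,"ty":0.8,"tz":0.03,"roll":0},{"fingers":-1,"tx":-0.3,"ty":1.66,"tz":0.065,"roll":0},{"fingers":-1,"tx":-0.3,"ty":1.66,"tz":0.065,"roll":0},{"fingers":-1,"tx":-0.3,"ty":1.66,"tz":0.065,"roll":0},{"fingers":-1,"tx":-0.3,"ty":1.66,"tz":0.065,"roll":0},{"fingers":-1,"tx":-0.3,"ty":1.66,"tz":0.065,"roll":0}]'
python3 -m crank '[{"fingers":-1,"tx":0.2,"ty":0,"tz":0,"roll":0},{"fingers":-1,"tx":0.4,"ty":0,"tz":0,"roll":0},{"fingers":-1,"tx":0.6,"ty":0,"tz":0,"roll":0},{"fingers":-1,"tx":0.8,"ty":0,"tz":0,"roll":0},{"fingers":-1,"tx":0.9,"ty":0,"tz":0,"roll":0},{"fingers":-1,"tx":0.9,"ty":0,"tz":0,"roll":0},{"fingers":-0.4,"tx":0.9,"ty":0,"tz":0,"roll":0},{"fingers":-0.4,"tx":0.9,"ty":0,"tz":0,"roll":0}]' 5
```

```text
time: 8.3
tool_pos: [0.5846, 0.0536, 0.0464]
tool_rot: [-0.333, 1.571, -0.335]
contact_force: [0.3, 0.3, 0.4]
opening: 0.0006
time: 9.3
tool_pos: [0.5847, 0.0544, 0.0106]
tool_rot: [0.067, 1.57, 0.066]
contact_force: [0.8, 0.6, -0.1]
opening: 0.008
```

```bash
python3 -m crank '[{"fingers":-0.4,"tx":0,"ty":0,"tz":0,"roll":0},{"fingers":-0.4,"tx":0,"ty":-0.02,"tz":0.1,"roll":0},{"fingers":-0.4,"tx":0,"ty":-0.05,"tz":0.2,"roll":0},{"fingers":-0.4,"tx":0,"ty":-0.07,"tz":0.3,"roll":0},{"fingers":-0.4,"tx":0,"ty":-0.09,"tz":0.4,"roll":0},{"fingers":-0.4,"tx":0,"ty":-0.11,"tz":0.495,"roll":0},{"fingers":-0.4,"tx":0,"ty":-0.11,"tz":0.495,"roll":0},{"fingers":-0.4,"tx":0,"ty":-0.11,"tz":0.495,"roll":0}]'
```

```text
time: 10.3
tool_pos: [0.605, 0.0498, 0.0105]
tool_rot: [-0.074, 1.569, -0.074]
contact_force: [1.6, -0.4, 1.5]
opening: 0.0081
```

```bash
python3 -m crank '[{"fingers":-1,"tx":0,"ty":0,"tz":0,"roll":0},{"fingers":-1,"tx":0,"ty":0,"tz":0,"roll":0},{"fingers":-1,"tx":-0.45,"ty":0,"tz":0,"roll":0},{"fingers":-1,"tx":-0.9,"ty":0,"tz":0,"roll":0},{"fingers":-1,"tx":-0.9,"ty":-1.3,"tz":-0.1,"roll":0},{"fingers":-1,"tx":-0.9,"ty":-2.6,"tz":-0.25,"roll":0},{"fingers":-1,"tx":-0.9,"ty":-3.17,"tz":-0.325,"roll":0},{"fingers":-1,"tx":-0.9,"ty":-3.17,"tz":-0.325,"roll":0}]'
python3 -m crank '[{"fingers":-1,"tx":0,"ty":0,"tz":0,"roll":0},{"fingers":-1,"tx":0.3,"ty":0,"tz":0,"roll":0},{"fingers":-1,"tx":0.6,"ty":0,"tz":0,"roll":0},{"fingers":-1,"tx":0.9,"ty":0,"tz":0,"roll":0},{"fingers":-1,"tx":0.9,"ty":0,"tz":0,"roll":0},{"fingers":-0.4,"tx":0.9,"ty":0,"tz":0,"roll":0},{"fingers":-0.4,"tx":0.9,"ty":0,"tz":0,"roll":0},{"fingers":-0.4,"tx":0.9,"ty":0,"tz":0,"roll":0}]'
python3 -c "
from h import *
print(rel([.6219,-.0629,.0105]))"
```

```text
time: 11.3
tool_pos: [0.5914, -0.0785, 0.0476]
tool_rot: [-0.231, 1.569, -0.235]
contact_force: [0.2, -0.1, 0.2]
opening: 0.0002
time: 12.3
tool_pos: [0.5914, -0.0769, 0.0106]
tool_rot: [-0.074, 1.57, -0.074]
contact_force: [0.8, 0.7, -1.4]
opening: 0.0066
[0.003 0.35  0.762]
```

```bash
python3 -m crank '[{"fingers":-0.4,"tx":0,"ty":0.03,"tz":0.12,"roll":0},{"fingers":-0.4,"tx":0,"ty":0.08,"tz":0.25,"roll":0},{"fingers":-0.4,"tx":0,"ty":0.14,"tz":0.38,"roll":0},{"fingers":-0.4,"tx":0,"ty":0.2,"tz":0.5,"roll":0},{"fingers":-0.4,"tx":0,"ty":0.27,"tz":0.63,"roll":0},{"fingers":-0.4,"tx":0,"ty":0.35,"tz":0.76,"roll":0},{"fingers":-0.4,"tx":0,"ty":0.35,"tz":0.76,"roll":0},{"fingers":-0.4,"tx":0,"ty":0.35,"tz":0.76,"roll":0}]'
python3 -m crank '[{"fingers":-1,"tx":0,"ty":0,"tz":0,"roll":0},{"fingers":-1,"tx":0,"ty":0,"tz":0,"roll":0},{"fingers":-1,"tx":-0.45,"ty":0,"tz":0,"roll":0},{"fingers":-1,"tx":-0.9,"ty":0,"tz":0,"roll":0},{"fingers":-1,"tx":-0.9,"ty":0.7,"tz":-1.2,"roll":0},{"fingers":-1,"tx":-0.9,"ty":1.4,"tz":-2.4,"roll":0},{"fingers":-1,"tx":-0.9,"ty":1.52,"tz":-2.66,"roll":0},{"fingers":-1,"tx":-0.9,"ty":1.52,"tz":-2.66,"roll":0}]'
python3 -m crank '[{"fingers":-1,"tx":0,"ty":0,"tz":0,"roll":0},{"fingers":-1,"tx":0.3,"ty":0,"tz":0,"roll":0},{"fingers":-1,"tx":0.6,"ty":0,"tz":0,"roll":0},{"fingers":-1,"tx":0.9,"ty":0,"tz":0,"roll":0},{"fingers":-1,"tx":0.9,"ty":0,"tz":0,"roll":0},{"fingers":-0.4,"tx":0.9,"ty":0,"tz":0,"roll":0},{"fingers":-0.4,"tx":0.9,"ty":0,"tz":0,"roll":0},{"fingers":-0.4,"tx":0.9,"ty":0,"tz":0,"roll":0}]'
python3 -c "
from h import *
print(rel([.5153,-.0218,.0105]))"
```

```text
time: 13.3
tool_pos: [0.6218, -0.0627, 0.0103]
tool_rot: [0.355, 1.57, 0.355]
contact_force: [-0.1, 0.5, -0.0]
opening: 0.0077
time: 14.3
tool_pos: [0.5162, -0.002, 0.0478]
tool_rot: [-0.163, 1.568, -0.163]
contact_force: [0.9, 0.1, 0.1]
opening: 0.0007
time: 15.3
tool_pos: [0.5154, -0.0019, 0.0106]
tool_rot: [0.02, 1.57, 0.02]
contact_force: [-0.4, -0.5, -0.3]
opening: 0.008
[ 0.002 -0.496 -0.003]
```

```bash
python3 -m crank '[{"fingers":-0.4,"tx":0,"ty":-0.1,"tz":-0.01,"roll":0},{"fingers":-0.4,"tx":0,"ty":-0.2,"tz":-0.02,"roll":0},{"fingers":-0.4,"tx":0,"ty":-0.3,"tz":-0.02,"roll":0},{"fingers":-0.4,"tx":0,"ty":-0.4,"tz":-0.01,"roll":0},{"fingers":-0.4,"tx":0,"ty":-0.5,"tz":0,"roll":0},{"fingers":-0.4,"tx":0,"ty":-0.5,"tz":0,"roll":0},{"fingers":-1,"tx":0,"ty":-0.5,"tz":0,"roll":0},{"fingers":-1,"tx":0,"ty":-0.5,"tz":0,"roll":0}]'
python3 -m crank '[{"fingers":-1,"tx":-0.5,"ty":0,"tz":0,"roll":0},{"fingers":-1,"tx":-1.5,"ty":0,"tz":0.3,"roll":0},{"fingers":-1,"tx":-2.5,"ty":0.1,"tz":1,"roll":0},{"fingers":-1,"tx":-3.5,"ty":0.2,"tz":1.8,"roll":0},{"fingers":-1,"tx":-4.5,"ty":0.2,"tz":2.6,"roll":0},{"fingers":-1,"tx":-4.7,"ty":0.2,"tz":2.6,"roll":0},{"fingers":-1,"tx":-4.7,"ty":0.2,"tz":2.6,"roll":0},{"fingers":-1,"tx":-4.7,"ty":0.2,"tz":2.6,"roll":0}]'
python3 - <<'E'
from h import *
G2=dict(tin=(.58,-.0113),blue=(.646,-.001),white=(.605,.05),orange=(.581,-.012),black=(.622,-.063),green=(.5153,-.022))
c=cam("wrist"); save("w4",c[0]); o=measure("wrist",G2,cams=c)
for k,v in o.items():
    if k!="tin": q=v-o["tin"][:2]; print(k,q.round(4),np.hypot(*q).round(4),np.degrees(np.arctan2(q[1],q[0])).round(1))
c=cam("top"); o=measure("top",G2,cams=c); np.savez("top1",im=c[0],d=c[1],K=c[2],D=c[3],P=c[4])
for k,v in o.items():
    if k!="tin": q=v-o["tin"][:2]; print(k,q.round(4),np.hypot(*q).round(4),np.degrees(np.arctan2(q[1],q[0])).round(1))
HUE["yellow"]=((18,34),90); z=np.load("top0.npz"); measure("top",dict(red=(.4965,.283),yellow=(.438,-.321)),.025,cams=[z[k] for k in("im","d","K","D","P")])
im=z["im"]; print(cv2.cvtColor(im,cv2.COLOR_RGB2HSV)[258:282:4,436:468:3].tolist())
E
```

```text
time: 16.3
tool_pos: [0.5153, -0.0218, 0.0103]
tool_rot: [0.949, 1.571, 0.948]
contact_force: [1.0, -0.1, 0.5]
opening: 0.0079
time: 17.3
tool_pos: [0.6177, -0.0138, 0.1966]
tool_rot: [2.976, 1.567, 2.975]
contact_force: [0.3, 0.2, -0.2]
opening: 0.0007
tin [ 0.5809 -0.0113  0.1001] 2564 res 0.0009
blue [ 0.6465 -0.001 ] 1097 q 0.87 zmed 0.0269
white [0.6025 0.05  ] 1362 q 0.86 zmed 0.0271
orange [ 0.582  -0.0115] 1471 q 0.87 zmed 0.027
black [ 0.62   -0.0625] 1062 q 0.88 zmed 0.0269
green [ 0.5143 -0.0215] 1442 q 0.91 zmed 0.027
blue [0.0656 0.0103] 0.0664 9.0
white [0.0216 0.0613] 0.065 70.6
orange [ 0.0011 -0.0002] 0.0011 -9.3
black [ 0.0391 -0.0512] 0.0644 -52.7
green [-0.0666 -0.0102] 0.0674 -171.3
tin [ 0.5786 -0.0094  0.1016] 90 res 0.0006
blue [ 0.646 -0.001] 0 q 0.0 zmed None
white [0.605 0.05 ] 0 q 0.0 zmed None
orange [ 0.581 -0.012] 0 q 0.0 zmed None
black [ 0.622 -0.063] 0 q 0.0 zmed None
green [ 0.5153 -0.022 ] 0 q 0.0 zmed None
blue [0.0674 0.0084] 0.0679 7.1
white [0.0264 0.0594] 0.065 66.0
orange [ 0.0024 -0.0026] 0.0036 -47.7
black [ 0.0434 -0.0536] 0.069 -51.0
gree
[... 449 characters left out ...]
, [30, 12, 124]], [[24, 110, 118], [22, 101, 167], [30, 11, 117], [35, 10, 153], [38, 11, 186], [40, 12, 187], [41, 11, 188], [17, 56, 128], [17, 79, 132], [24, 139, 227], [34, 14, 125]], [[23, 111, 120], [22, 111, 149], [30, 14, 112], [36, 11, 111], [34, 12, 151], [34, 10, 175], [39, 10, 175], [20, 37, 143], [18, 74, 113], [24, 138, 227], [34, 15, 120]], [[20, 123, 157], [23, 126, 152], [21, 33, 109], [35, 14, 107], [35, 14, 108], [39, 11, 158], [40, 10, 160], [17, 55, 116], [21, 113, 179], [24, 137, 222], [30, 14, 112]], [[20, 121, 164], [22, 104, 110], [24, 126, 152], [20, 98, 146], [21, 30, 112], [39, 12, 146], [17, 66, 142], [22, 121, 207], [24, 138, 227], [30, 14, 106], [30, 14, 128]]]
```

Camera and grip readings agree. White is at 69°, blue at 9°, black at -51° and green at 189°, all at radius ≈66, with orange in the middle. The free slots are at 129° and 249°. Next is red, which I'll pinch by its wall with the outer finger on a side that will meet the wide gap at the tin's wall.

```bash
python3 -c "
from h import *
print(rel([.5145,.3044,.12]))"
```

```text
[ 1.936  7.956 -2.59 ]
```

```bash
python3 -m crank '[{"fingers":-1,"tx":0,"ty":1.2,"tz":-0.4,"roll":0.6},{"fingers":-1,"tx":0,"ty":2.6,"tz":-0.9,"roll":1.2},{"fingers":-1,"tx":0.3,"ty":4.0,"tz":-1.4,"roll":1.9},{"fingers":-0.55,"tx":0.7,"ty":5.4,"tz":-1.8,"roll":2.6},{"fingers":-0.55,"tx":1.2,"ty":6.8,"tz":-2.3,"roll":3.3},{"fingers":-0.55,"tx":1.7,"ty":7.8,"tz":-2.55,"roll":3.9},{"fingers":-0.55,"tx":1.9,"ty":7.95,"tz":-2.6,"roll":3.9},{"fingers":-0.55,"tx":1.9,"ty":7.95,"tz":-2.6,"roll":3.9}]' 25
python3 - <<'E'
from h import *
c=cam("wrist"); save("w5",c[0]); o=measure("wrist",dict(red=(.4972,.283)),.025,cams=c)
s=observe(); M=R.from_euler("xyz",s["tool_rot"]).as_matrix(); y=M[:,1]; print(y)
r=np.append(o["red"],.011)+.0275*y; print(rel(r),rel(np.array([.4965+.0275*y[0],.2845+.0275*y[1],.011])))
E
```

```text
time: 18.4
tool_pos: [0.5148, 0.3036, 0.1214]
tool_rot: [-1.905, 1.569, -2.584]
contact_force: [0.2, -0.6, 0.1]
opening: 0.0208
red [0.4977 0.2855] 1772 q 0.88 zmed 0.0249
[ 6.29278326e-01  7.77179658e-01 -7.53680069e-04]
[ 2.78   0.067 -0.069] [ 2.78   0.028 -0.077]
```

View pics/w5.png

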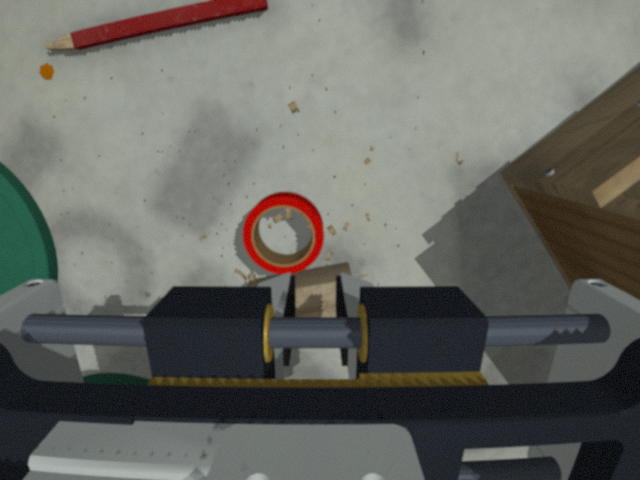

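Red is at (283,232) and fits at (.4977,.2855), with the block just beyond it. Descending and gripping its wall.

```bash
python3 -m crank '[{"fingers":-0.55,"tx":1,"ty":0.05,"tz":-0.07,"roll":0},{"fingers":-0.55,"tx":2,"ty":0.05,"tz":-0.07,"roll":0},{"fingers":-0.55,"tx":2.5,"ty":0.05,"tz":-0.07,"roll":0},{"fingers":-0.55,"tx":2.75,"ty":0.05,"tz":-0.07,"roll":0},{"fingers":-0.55,"tx":2.75,"ty":0.05,"tz":-0.07,"roll":0},{"fingers":-0.85,"tx":2.75,"ty":0.05,"tz":-0.07,"roll":0},{"fingers":-1,"tx":2.75,"ty":0.05,"tz":-0.07,"roll":0},{"fingers":-1,"tx":2.75,"ty":0.05,"tz":-0.07,"roll":0}]' 25
python3 -m crank '[{"fingers":-1,"tx":0,"ty":0,"tz":0,"roll":0},{"fingers":-1,"tx":0,"ty":0,"tz":0,"roll":0},{"fingers":-1,"tx":-0.2,"ty":0,"tz":0,"roll":0},{"fingers":-1,"tx":-0.5,"ty":0,"tz":0,"roll":0},{"fingers":-1,"tx":-1,"ty":0,"tz":0,"roll":0},{"fingers":-1,"tx":-1.8,"ty":0,"tz":0,"roll":0},{"fingers":-1,"tx":-1.8,"ty":0,"tz":0,"roll":0},{"fingers":-1,"tx":-1.8,"ty":0,"tz":0,"roll":0}]'
python3 - <<'E'
from h import *
s=observe(); M=R.from_euler("xyz",s["tool_rot"]).as_matrix(); T=s["tool_pos"]
c=cam("wrist"); save("w6",c[0]); im,d,K,D,P=c
hsv=cv2.cvtColor(im,cv2.COLOR_RGB2HSV); m=((hsv[...,0]<7)|(hsv[...,0]>173))&(hsv[...,1]>150)
W,_=world(d,K,D,P); k=m&(abs(W[...,2]-T[2]-.015)<.012)&(np.hypot(W[...,0]-T[0],W[...,1]-T[1])<.08); p=W[k]; print(k.sum(),"red top z rel TCP",np.percentile(p[:,2]-T[2],[5,50,95]).round(4))
q=(p-T)@M
A=np.c_[q[:,1:],np.ones(len(q))]; n=np.linalg.lstsq(A,q[:,0],rcond=None)[0]; print("tilt y,z",n.round(3))
g=M.T@np.array([*(-.0275*M[:2,1]),0]); x,qq=ringfit(q[:,1:],g[1:]); print("centre in tool y,z",x.round(4),qq)
E
```

```text
time: 19.45
tool_pos: [0.5152, 0.3075, 0.0135]
tool_rot: [0.964, 1.569, 0.283]
contact_force: [0.3, -1.2, 5.4]
opening: 0.0099
time: 20.45
tool_pos: [0.514, 0.3072, 0.0838]
tool_rot: [-2.141, 1.57, -2.822]
contact_force: [-0.2, -0.9, -0.6]
opening: 0.0099
3128 red top z rel TCP [0.0055 0.0111 0.0122]
tilt y,z [ 0.015 -0.065 -0.011]
centre in tool y,z [-0.026  -0.0015] 0.9214525149606377
```

Red is held level, its top 11 mm above the TCP. Carrying it to hover over the 129° slot and measuring before lowering.

```bash
python3 -c "
from h import *
print(rel([.5561,.0594,.083]))"
```

```text
[ 0.01  -4.143  4.722]
```

```bash
python3 -m crank '[{"fingers":-1,"tx":0,"ty":-0.5,"tz":0.6,"roll":0},{"fingers":-1,"tx":0,"ty":-1.2,"tz":1.4,"roll":0},{"fingers":-1,"tx":0,"ty":-2.0,"tz":2.3,"roll":0},{"fingers":-1,"tx":0,"ty":-2.8,"tz":3.2,"roll":0},{"fingers":-1,"tx":0,"ty":-3.6,"tz":4.1,"roll":0},{"fingers":-1,"tx":0,"ty":-4.14,"tz":4.72,"roll":0},{"fingers":-1,"tx":0,"ty":-4.14,"tz":4.72,"roll":0},{"fingers":-1,"tx":0,"ty":-4.14,"tz":4.72,"roll":0}]'
cat >> h.py <<'E'
def held(col,c,off):
    """centre of the held roll, top at TCP z+off; others' measure printed"""
    return measure("wrist",{col:off[:2]},off[2],cams=c)[col]
E
python3 - <<'E'
from h import *
s=observe(); T=s["tool_pos"]; M=R.from_euler("xyz",s["tool_rot"]).as_matrix(); c=cam("wrist"); save("w7",c[0]); print(T)
g=(T-.026*M[:,1]-.0015*M[:,2])
o=held("red",c,(g[0],g[1],T[2]+.0112)); print("kin",g.round(4))
measure("wrist",dict(tin=(.58,-.0113),white=(.605,.05),orange=(.581,-.012),green=(.5153,-.022),black=(.622,-.0628)),cams=c)
print(rel([.5561,.0594,.017]))
E
```

```text
time: 21.5
tool_pos: [0.5562, 0.0603, 0.0834]
tool_rot: [-2.714, 1.569, 2.888]
contact_force: [0.2, -0.4, -2.6]
opening: 0.0097
[0.55619703 0.06030012 0.08343811]
red [0.5387 0.0416] 2856 q 0.9 zmed 0.0946
kin [0.5387 0.0411 0.0835]
tin [ 0.5808 -0.0101  0.0999] 1979 res 0.0008
white [0.5985 0.0495] 409 q 0.93 zmed 0.0267
orange [ 0.581 -0.012] 0 q 0.0 zmed None
green [ 0.5133 -0.0195] 1497 q 0.82 zmed 0.0266
black [ 0.622  -0.0628] 0 q 0.0 zmed None
[ 1.666 -0.026  0.02 ]
```

View pics/w7.png

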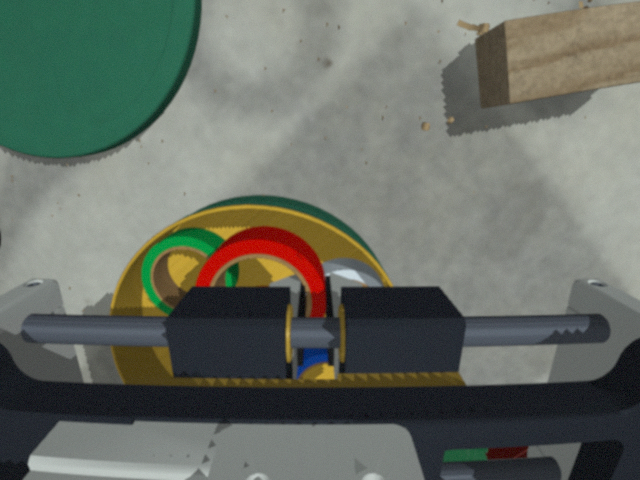

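```bash
python3 -m crank '[{"fingers":-1,"tx":0.3,"ty":0,"tz":0,"roll":0},{"fingers":-1,"tx":0.6,"ty":0,"tz":0,"roll":0},{"fingers":-1,"tx":0.8,"ty":0,"tz":0,"roll":0},{"fingers":-1,"tx":1.0,"ty":0,"tz":0,"roll":0},{"fingers":-1,"tx":1.1,"ty":0,"tz":0,"roll":0},{"fingers":-1,"tx":1.2,"ty":0,"tz":0,"roll":0},{"fingers":-1,"tx":1.3,"ty":0,"tz":0,"roll":0},{"fingers":-1,"tx":1.3,"ty":0,"tz":0,"roll":0}]'
```

```text
time: 22.55
tool_pos: [0.5568, 0.0598, 0.0321]
tool_rot: [-2.83, 1.57, 2.772]
contact_force: [-1.4, -0.0, -1.9]
opening: 0.0097
```

```bash
python3 -m crank '[{"fingers":-1,"tx":0.06,"ty":0,"tz":0,"roll":0},{"fingers":-1,"tx":0.12,"ty":0,"tz":0,"roll":0},{"fingers":-1,"tx":0.18,"ty":0,"tz":0,"roll":0},{"fingers":-1,"tx":0.24,"ty":0,"tz":0,"roll":0},{"fingers":-1,"tx":0.3,"ty":0,"tz":0,"roll":0},{"fingers":-1,"tx":0.35,"ty":0,"tz":0,"roll":0},{"fingers":-1,"tx":0.35,"ty":0,"tz":0,"roll":0},{"fingers":-1,"tx":0.35,"ty":0,"tz":0,"roll":0}]'
```

```text
time: 23.55
tool_pos: [0.5569, 0.0598, 0.0183]
tool_rot: [2.598, 1.571, 1.917]
contact_force: [-1.2, 0.3, -1.2]
opening: 0.0099
```

Almost no force, so red is right above the floor. Releasing, lifting, and going to a viewing pose.

```bash
python3 -m crank '[{"fingers":-1,"tx":0.03,"ty":0,"tz":0,"roll":0},{"fingers":-0.7,"tx":0.03,"ty":0,"tz":0,"roll":0},{"fingers":-0.68,"tx":0.03,"ty":0,"tz":0,"roll":0},{"fingers":-0.68,"tx":0.03,"ty":0,"tz":0,"roll":0},{"fingers":-0.68,"tx":0.03,"ty":0,"tz":0,"roll":0},{"fingers":-0.68,"tx":-0.2,"ty":0,"tz":0,"roll":0},{"fingers":-0.68,"tx":-0.6,"ty":0,"tz":0,"roll":0},{"fingers":-0.68,"tx":-1.2,"ty":0,"tz":0,"roll":0}]'
python3 - <<'E'
from h import *
print(rel([.60,-.04,.20]))
E
```

```text
time: 24.55
tool_pos: [0.5568, 0.0598, 0.0675]
tool_rot: [3.116, 1.571, 2.434]
contact_force: [-0.4, -0.1, 0.3]
opening: 0.0149
[-3.313 -1.259  2.409]
```

Checking red's placing in passing, with the tool partly turned towards the pose needed for yellow.

```bash
python3 -m crank '[{"fingers":-0.68,"tx":-0.8,"ty":-0.1,"tz":0.2,"roll":0.3},{"fingers":-0.55,"tx":-1.6,"ty":-0.5,"tz":0.7,"roll":1.1},{"fingers":-0.55,"tx":-2.4,"ty":-0.9,"tz":1.3,"roll":2},{"fingers":-0.55,"tx":-3.2,"ty":-1.3,"tz":1.9,"roll":3},{"fingers":-0.55,"tx":-3.3,"ty":-1.6,"tz":2.37,"roll":3.9},{"fingers":-0.55,"tx":-3.3,"ty":-1.6,"tz":2.37,"roll":3.9},{"fingers":-0.55,"tx":-3.3,"ty":-1.6,"tz":2.37,"roll":3.9},{"fingers":-0.55,"tx":-3.3,"ty":-1.6,"tz":2.37,"roll":3.9}]'
python3 - <<'E'
from h import *
c=cam("wrist"); save("w8",c[0])
HUE["yellow"]=((18,34),90)
o=measure("wrist",dict(tin=(.58,-.0113),blue=(.646,-.001),white=(.605,.05),orange=(.581,-.012),black=(.622,-.063),green=(.5153,-.022),red=(.5385,.0405)),cams=c)
for k,v in o.items():
    if k!="tin": q=v-o["tin"][:2]; print(k,q.round(4),np.hypot(*q).round(4),np.degrees(np.arctan2(q[1],q[0])).round(1))
measure("wrist",dict(yellow=(.4385,-.32)),.025,cams=c)
print(rel([.4606,-.335,.12]))
E
```

```text
time: 25.55
tool_pos: [0.5897, -0.0486, 0.198]
tool_rot: [-2.251, 1.57, 2.673]
contact_force: [-0.2, -0.1, 0.6]
opening: 0.0207
tin [ 0.5815 -0.0108  0.1001] 2610 res 0.0009
blue [ 0.647 -0.001] 1296 q 0.86 zmed 0.0269
white [0.6045 0.0505] 1571 q 0.88 zmed 0.027
orange [ 0.582  -0.0115] 1550 q 0.82 zmed 0.0269
black [ 0.6205 -0.062 ] 969 q 0.9 zmed 0.0268
green [ 0.5148 -0.021 ] 1323 q 0.85 zmed 0.0268
red [0.5405 0.0395] 1277 q 0.95 zmed 0.0269
blue [0.0655 0.0098] 0.0663 8.5
white [0.023  0.0613] 0.0655 69.4
orange [ 0.0005 -0.0007] 0.0009 -53.3
black [ 0.039  -0.0512] 0.0644 -52.7
green [-0.0667 -0.0102] 0.0674 -171.3
red [-0.041   0.0503] 0.0648 129.2
yellow [ 0.4385 -0.32  ] 0 q 0.0 zmed None
[ 1.952 -4.659  6.324]
```

Red lies flat (top at 26.9 mm) in its slot at 129°. On to yellow.

```bash
python3 -m crank '[{"fingers":-0.55,"tx":0.1,"ty":-0.6,"tz":0.8,"roll":0.6},{"fingers":-0.55,"tx":0.3,"ty":-1.4,"tz":1.9,"roll":1.3},{"fingers":-0.55,"tx":0.6,"ty":-2.2,"tz":3.0,"roll":2},{"fingers":-0.55,"tx":1,"ty":-3.0,"tz":4.1,"roll":2.8},{"fingers":-0.55,"tx":1.4,"ty":-3.8,"tz":5.2,"roll":3.6},{"fingers":-0.55,"tx":1.8,"ty":-4.5,"tz":6.1,"roll":4.4},{"fingers":-0.55,"tx":1.95,"ty":-4.66,"tz":6.32,"roll":4.5},{"fingers":-0.55,"tx":1.95,"ty":-4.66,"tz":6.32,"roll":4.5}]'
python3 - <<'E'
from h import *
HUE["yellow"]=((18,34),90)
c=cam("wrist"); save("w9",c[0]); o=measure("wrist",dict(yellow=(.4385,-.32)),.025,cams=c)
s=observe(); M=R.from_euler("xyz",s["tool_rot"]).as_matrix(); y=M[:,1]; print(y,s["tool_pos"])
print(rel(np.append(o["yellow"],.011)+.0275*y))
E
```

```text
time: 26.6
tool_pos: [0.4602, -0.3352, 0.1198]
tool_rot: [-2.062, 1.569, 2.075]
contact_force: [0.1, -0.0, -0.1]
opening: 0.0204
yellow [ 0.44  -0.321] 2396 q 0.8 zmed 0.0249
[ 8.39510282e-01 -5.43343676e-01 -3.68124500e-04] [ 0.46078059 -0.33464589  0.12033534]
[ 2.734e+00  6.700e-02 -2.000e-03]
```

View pics/w9.png

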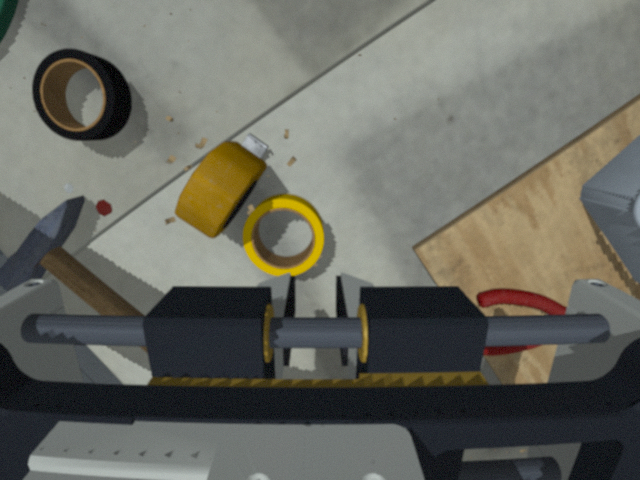

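Yellow is at (284,235), with the tape measure up-left at (220,188), clear of the fingers. The outer finger goes right, away from it. Descending and gripping.

```bash
python3 -m crank '[{"fingers":-0.55,"tx":1,"ty":0.05,"tz":0,"roll":0},{"fingers":-0.55,"tx":2,"ty":0.05,"tz":0,"roll":0},{"fingers":-0.55,"tx":2.4,"ty":0.05,"tz":0,"roll":0},{"fingers":-0.55,"tx":2.7,"ty":0.05,"tz":0,"roll":0},{"fingers":-0.55,"tx":2.7,"ty":0.05,"tz":0,"roll":0},{"fingers":-0.85,"tx":2.7,"ty":0.05,"tz":0,"roll":0},{"fingers":-1,"tx":2.7,"ty":0.05,"tz":0,"roll":0},{"fingers":-1,"tx":2.7,"ty":0.05,"tz":0,"roll":0}]' 25
python3 -m crank '[{"fingers":-1,"tx":0,"ty":0,"tz":0,"roll":0},{"fingers":-1,"tx":0,"ty":0,"tz":0,"roll":0},{"fingers":-1,"tx":-0.2,"ty":0,"tz":0,"roll":0},{"fingers":-1,"tx":-0.5,"ty":0,"tz":0,"roll":0},{"fingers":-1,"tx":-1,"ty":0,"tz":0,"roll":0},{"fingers":-1,"tx":-1.8,"ty":0,"tz":0,"roll":0},{"fingers":-1,"tx":-1.8,"ty":0,"tz":0,"roll":0},{"fingers":-1,"tx":-1.8,"ty":0,"tz":0,"roll":0}]'
python3 - <<'E'
from h import *
s=observe(); M=R.from_euler("xyz",s["tool_rot"]).as_matrix(); T=s["tool_pos"]
c=cam("wrist"); save("w10",c[0]); im,d,K,D,P=c
hsv=cv2.cvtColor(im,cv2.COLOR_RGB2HSV); m=(hsv[...,0]>20)&(hsv[...,0]<30)&(hsv[...,1]>110)
W,_=world(d,K,D,P); k=m&(abs(W[...,2]-T[2]-.01)<.012)&(np.hypot(W[...,0]-T[0],W[...,1]-T[1])<.08); p=W[k]; print(k.sum(),"top z rel TCP",np.percentile(p[:,2]-T[2],[5,50,95]).round(4))
q=(p-T)@M; x,qq=ringfit(q[:,1:],(-.0275,0)); print("centre in tool y,z",x.round(4),qq)
ctr=np.array([.5563,-.0728]); t=ctr-x[0]*M[:2,1]-x[1]*M[:2,2]; print("TCP goal",t.round(4),rel([*t,T[2]]))
E
```

```text
time: 27.65
tool_pos: [0.4626, -0.3372, 0.0134]
tool_rot: [1.487, 1.569, -0.661]
contact_force: [0.2, 0.9, 5.5]
opening: 0.0101
time: 28.65
tool_pos: [0.4617, -0.3363, 0.0839]
tool_rot: [-1.847, 1.57, 2.288]
contact_force: [-0.4, -0.3, -0.9]
opening: 0.0098
3654 top z rel TCP [0.001  0.0112 0.0123]
centre in tool y,z [-0.0255 -0.002 ] 0.889974559664922
TCP goal [ 0.5766 -0.0884] [-0.008 -0.963 -6.762]
```

```bash
python3 -m crank '[{"fingers":-1,"tx":-0.3,"ty":0,"tz":-0.5,"roll":0},{"fingers":-1,"tx":-0.4,"ty":-0.2,"tz":-1.6,"roll":0},{"fingers":-1,"tx":-0.4,"ty":-0.4,"tz":-2.9,"roll":0},{"fingers":-1,"tx":-0.4,"ty":-0.6,"tz":-4.2,"roll":0},{"fingers":-1,"tx":-0.3,"ty":-0.8,"tz":-5.5,"roll":0},{"fingers":-1,"tx":0,"ty":-0.96,"tz":-6.5,"roll":0},{"fingers":-1,"tx":0,"ty":-0.96,"tz":-6.76,"roll":0},{"fingers":-1,"tx":0,"ty":-0.96,"tz":-6.76,"roll":0}]'
python3 -m crank '[{"fingers":-1,"tx":0.2,"ty":0,"tz":0,"roll":0},{"fingers":-1,"tx":0.5,"ty":0,"tz":0,"roll":0},{"fingers":-1,"tx":0.7,"ty":0,"tz":0,"roll":0},{"fingers":-1,"tx":0.8,"ty":0,"tz":0,"roll":0},{"fingers":-1,"tx":0.8,"ty":0,"tz":0,"roll":0},{"fingers":-1,"tx":0.8,"ty":0,"tz":0,"roll":0},{"fingers":-1,"tx":0.8,"ty":0,"tz":0,"roll":0},{"fingers":-1,"tx":0.8,"ty":0,"tz":0,"roll":0}]'
python3 - <<'E'
from h import *
T=observe()["tool_pos"]; print(T, rel([.5766,-.0884,T[2]]))
E
```

```text
time: 29.7
tool_pos: [0.5774, -0.0882, 0.0844]
tool_rot: [-0.234, 1.571, -2.38]
contact_force: [0.2, -0.4, -0.5]
opening: 0.0099
time: 30.7
tool_pos: [0.5779, -0.0892, 0.0529]
tool_rot: [2.213, 1.569, 0.065]
contact_force: [1.3, 1.8, 4.5]
opening: 0.0099
[ 0.57794362 -0.08916114  0.05294287] [-0.    -0.039  0.002]
```

A 4.5 N upward force where there should be none: the roll may be touching the rim. Lifting off and measuring.

```bash
python3 -m crank '[{"fingers":-1,"tx":-0.4,"ty":0,"tz":0,"roll":0},{"fingers":-1,"tx":-0.8,"ty":0,"tz":0,"roll":0},{"fingers":-1,"tx":-0.8,"ty":0,"tz":0,"roll":0},{"fingers":-1,"tx":-0.8,"ty":0,"tz":0,"roll":0},{"fingers":-1,"tx":-0.8,"ty":0,"tz":0,"roll":0},{"fingers":-1,"tx":-0.8,"ty":0,"tz":0,"roll":0},{"fingers":-1,"tx":-0.8,"ty":0,"tz":0,"roll":0},{"fingers":-1,"tx":-0.8,"ty":0,"tz":0,"roll":0}]'
python3 - <<'E'
from h import *
s=observe(); M=R.from_euler("xyz",s["tool_rot"]).as_matrix(); T=s["tool_pos"]; print(T)
c=cam("wrist"); save("w11",c[0][150:390,60:560]); im,d,K,D,P=c
hsv=cv2.cvtColor(im,cv2.COLOR_RGB2HSV); m=(hsv[...,0]>20)&(hsv[...,0]<30)&(hsv[...,1]>110)
W,_=world(d,K,D,P); k=m&(abs(W[...,2]-T[2]-.0112)<.003)&(np.hypot(W[...,0]-T[0],W[...,1]-T[1])<.08); p=W[k]
q=(p-T)@M; x,qq=ringfit(q[:,1:],(-.0255,0)); print(k.sum(),x.round(4),qq); print("tilt",np.linalg.lstsq(np.c_[q[:,1:],np.ones(len(q))],q[:,0],rcond=None)[0].round(3))
print("ctr",(T[:2]+x[0]*M[:2,1]+x[1]*M[:2,2]).round(4))
o=measure("wrist",dict(tin=(.58,-.0113),blue=(.646,-.001),white=(.605,.05),orange=(.581,-.012),black=(.622,-.063),green=(.5153,-.022),red=(.5385,.0405)),cams=c)
E
```

```text
time: 31.7
tool_pos: [0.5772, -0.089, 0.0842]
tool_rot: [-1.75, 1.571, 2.386]
contact_force: [0.6, 0.4, -1.2]
opening: 0.01
[ 0.57715627 -0.08899311  0.08418426]
2927 [-0.026 -0.002] 0.9160157084098479
tilt [ 0.037 -0.082 -0.012]
ctr [ 0.5564 -0.0731]
tin [ 0.5821 -0.0116  0.0998] 5124 res 0.0011
blue [ 0.6475 -0.001 ] 3654 q 0.89 zmed 0.027
white [0.604 0.049] 3220 q 0.88 zmed 0.027
orange [ 0.582  -0.0115] 3506 q 0.86 zmed 0.027
black [ 0.6205 -0.0625] 2691 q 0.91 zmed 0.0269
green [ 0.5153 -0.021 ] 2723 q 0.81 zmed 0.0269
red [0.541 0.039] 3185 q 0.85 zmed 0.0269
```

View pics/w11.png

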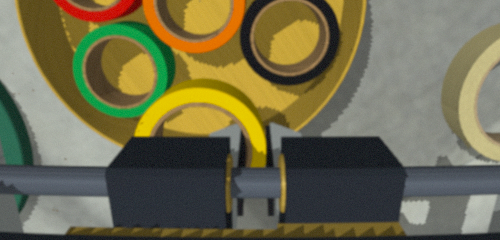

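The picture shows yellow over the gap between green and black, close to the rim. The hold seems slightly tilted, with the underside about 2 mm outward, which explains the touch. I'll shift 3 mm inward and try again.

```bash
python3 -m crank '[{"fingers":-1,"tx":0,"ty":0.02,"tz":-0.075,"roll":0},{"fingers":-1,"tx":0.3,"ty":0.02,"tz":-0.075,"roll":0},{"fingers":-1,"tx":0.6,"ty":0.02,"tz":-0.075,"roll":0},{"fingers":-1,"tx":0.8,"ty":0.02,"tz":-0.075,"roll":0},{"fingers":-1,"tx":0.9,"ty":0.02,"tz":-0.075,"roll":0},{"fingers":-1,"tx":0.9,"ty":0.02,"tz":-0.075,"roll":0},{"fingers":-1,"tx":0.9,"ty":0.02,"tz":-0.075,"roll":0},{"fingers":-1,"tx":0.9,"ty":0.02,"tz":-0.075,"roll":0}]'
```

```text
time: 32.75
tool_pos: [0.5797, -0.087, 0.0487]
tool_rot: [1.995, 1.57, -0.153]
contact_force: [-0.7, 0.5, -1.8]
opening: 0.0099
```

Free now (z force at its baseline). Lowering on in small steps.

```bash
python3 -m crank '[{"fingers":-1,"tx":0.1,"ty":0,"tz":0,"roll":0},{"fingers":-1,"tx":0.2,"ty":0,"tz":0,"roll":0},{"fingers":-1,"tx":0.3,"ty":0,"tz":0,"roll":0},{"fingers":-1,"tx":0.4,"ty":0,"tz":0,"roll":0},{"fingers":-1,"tx":0.4,"ty":0,"tz":0,"roll":0},{"fingers":-1,"tx":0.4,"ty":0,"tz":0,"roll":0},{"fingers":-1,"tx":0.4,"ty":0,"tz":0,"roll":0},{"fingers":-1,"tx":0.4,"ty":0,"tz":0,"roll":0}]'
```

```text
time: 33.75
tool_pos: [0.5796, -0.087, 0.0325]
tool_rot: [2.07, 1.57, -0.077]
contact_force: [-0.2, 0.5, -0.3]
opening: 0.0099
```

```bash
python3 -m crank '[{"fingers":-1,"tx":0.06,"ty":0,"tz":0,"roll":0},{"fingers":-1,"tx":0.12,"ty":0,"tz":0,"roll":0},{"fingers":-1,"tx":0.18,"ty":0,"tz":0,"roll":0},{"fingers":-1,"tx":0.24,"ty":0,"tz":0,"roll":0},{"fingers":-1,"tx":0.3,"ty":0,"tz":0,"roll":0},{"fingers":-1,"tx":0.36,"ty":0,"tz":0,"roll":0},{"fingers":-1,"tx":0.36,"ty":0,"tz":0,"roll":0},{"fingers":-1,"tx":0.36,"ty":0,"tz":0,"roll":0}]'
```

```text
time: 34.75
tool_pos: [0.5795, -0.0869, 0.0179]
tool_rot: [3.096, 1.571, 0.949]
contact_force: [0.2, -0.7, -1.2]
opening: 0.0097
```

Down to 1–2 mm above the floor with no contact force. Releasing, lifting, then moving aside to check.

```bash
python3 -m crank '[{"fingers":-1,"tx":0.02,"ty":0,"tz":0,"roll":0},{"fingers":-0.7,"tx":0.02,"ty":0,"tz":0,"roll":0},{"fingers":-0.68,"tx":0.02,"ty":0,"tz":0,"roll":0},{"fingers":-0.68,"tx":0.02,"ty":0,"tz":0,"roll":0},{"fingers":-0.68,"tx":0.02,"ty":0,"tz":0,"roll":0},{"fingers":-0.68,"tx":-0.2,"ty":0,"tz":0,"roll":0},{"fingers":-0.68,"tx":-0.6,"ty":0,"tz":0,"roll":0},{"fingers":-0.68,"tx":-1.2,"ty":0,"tz":0,"roll":0}]'
python3 -m crank '[{"fingers":-0.68,"tx":-1,"ty":0,"tz":0,"roll":0},{"fingers":-0.68,"tx":-2,"ty":0,"tz":0.7,"roll":0},{"fingers":-0.68,"tx":-3,"ty":0,"tz":1.4,"roll":0},{"fingers":-0.68,"tx":-3.3,"ty":-0.5,"tz":1.4,"roll":0},{"fingers":-0.68,"tx":-3.3,"ty":-1.0,"tz":1,"roll":0},{"fingers":-0.68,"tx":-3.3,"ty":-1.0,"tz":0,"roll":0},{"fingers":-0.68,"tx":-3.3,"ty":-1.0,"tz":0,"roll":0},{"fingers":-0.68,"tx":-3.3,"ty":-1.0,"tz":0,"roll":0}]'
cat > chk.py <<'E'
from h import *
HUE["yellow"]=((20,30),125)
c=cam("wrist"); save("w12",c[0]); print(observe()["tool_pos"])
o=measure("wrist",dict(tin=(.58,-.0113),blue=(.646,-.001),white=(.605,.05),orange=(.581,-.012),black=(.622,-.063),green=(.5153,-.022),red=(.5385,.0405),yellow=(.5573,-.0715)),cams=c)
for k,v in o.items():
    if k!="tin": q=v-o["tin"][:2]; print(k,q.round(4),np.hypot(*q).round(4),np.degrees(np.arctan2(q[1],q[0])).round(1))
# height extremes of each ring's annulus
W,_=world(*c[1:])
for k,v in o.items():
    if k=="tin": continue
    r=np.hypot(W[...,0]-v[0],W[...,1]-v[1]); z=W[...,2]; t=np.arctan2(W[...,1]-v[1],W[...,0]-v[0])
    print(k,[(np.median(z[(r>.025)&(r<.030)&(abs(t-a)<.785)])*1000).round(1) if ((r>.025)&(r<.030)&(abs(t-a)<.785)).any() else None for a in(-2.3,-.78,.78,2.3)])
# tin level: rim height round
r=np.hypot(W[...,0]-o["tin"][0],W[...,1]-o["tin"][1]); t=np.arctan2(W[...,1]-o["tin"][1],W[...,0]-o["tin"][0])
for a in np.arange(-3,3,1.): k=(abs(r-.1007)<.0015)&(abs(t-a)<.5)&(W[...,2]>.03); print("rim",a,(np.median(W[...,2][k])*1000).round(1),k.sum())
E
python3 chk.py
```

```text
time: 35.75
tool_pos: [0.5794, -0.0869, 0.0671]
tool_rot: [-1.835, 1.571, 2.301]
contact_force: [0.4, 0.5, -0.8]
opening: 0.0147
time: 36.75
tool_pos: [0.5458, -0.0654, 0.1986]
tool_rot: [1.482, 1.57, -0.665]
contact_force: [-0.6, 0.9, -0.8]
opening: 0.0144
[ 0.54569651 -0.06566459  0.19839895]
tin [ 0.5815 -0.0113  0.1004] 2948 res 0.0009
blue [ 0.647 -0.001] 1507 q 0.87 zmed 0.0269
white [0.604 0.05 ] 1692 q 0.87 zmed 0.027
orange [ 0.582  -0.0115] 1600 q 0.84 zmed 0.0269
black [ 0.621 -0.062] 1181 q 0.88 zmed 0.0269
green [ 0.5148 -0.021 ] 1245 q 0.85 zmed 0.027
red [0.541  0.0395] 1299 q 0.91 zmed 0.0269
yellow [ 0.5578 -0.073 ] 1800 q 0.65 zmed 0.027
blue [0.0655 0.0103] 0.0663 9.0
white [0.0225 0.0613] 0.0653 69.9
orange [ 0.0005 -0.0002] 0.0005 -17.2
black [ 0.0395 -0.0507] 0.0642 -52.1
green [-0.0667 -0.0097] 0.0674 -171.8
red [-0.0405  0.0508] 0.065 128.5
yellow [-0.0237 -0.0617] 0.0661 -111.0
blue [np.float64(26.8), np.float64(27.0), np.float64(26.9), np.float64(27.0)]
white [np.float64(27.1), np.float64(27.0), np.float64(27.0), np.float64(27.1)]
orange [np.float64(27.4), np.float64(27.0), np.float64(26.8), np.float64(26.8)]
black [np.float64(306.0), np.float64(279.8), np.float64(26.9), np.float64(282.6)]
green [np.float64(27.0), np.float64(301.5), np.float64(278.3), np.float64(279.4)]
red [np.float64(26.9), np.float64(26.9), np.float64(27.0), np.float64(26.9)]
yellow [np.float64(27.0), np.float64(27.4), np.float64(305.7), np.float64(289.9)]
rim -3.0 43.9 614
rim -2.0 44.6 1043
rim -1.0 43.0 899
rim 0.0 41.4 883
rim 1.0 41.7 935
rim 2.0 41.4 894
```

Everything reads flat at 27 mm where visible, though the gripper hides parts. I'll clear the arm aside and check from the top camera.

```bash
python3 -m crank '[{"fingers":-0.68,"tx":-0.2,"ty":0,"tz":0.8,"roll":0},{"fingers":-0.68,"tx":-0.5,"ty":0.1,"tz":2,"roll":0},{"fingers":-0.68,"tx":-0.5,"ty":0.2,"tz":3.3,"roll":0},{"fingers":-0.68,"tx":-0.5,"ty":0.4,"tz":4.6,"roll":0},{"fingers":-0.68,"tx":-0.5,"ty":0.5,"tz":5.8,"roll":0},{"fingers":-0.68,"tx":-0.5,"ty":0.5,"tz":6.6,"roll":0},{"fingers":-0.68,"tx":-0.5,"ty":0.5,"tz":6.6,"roll":0},{"fingers":-0.68,"tx":-0.5,"ty":0.5,"tz":6.6,"roll":0}]'
sed -e 's/cam("wrist"); save("w12"/cam("top"); save("t12"/' chk.py > chk2.py; cat >> chk2.py <<'E'
z=np.load("top0.npz"); W0,_=world(*[z[k] for k in("d","K","D","P")])
for n,px in(("block",(186,224)),("tm",(427,277))):
    u,v=px; A=z["im"][v-25:v+25,u-25:u+25].astype(int); B=c[0][v-25:v+25,u-25:u+25].astype(int); print(n,"image change",abs(A-B).mean().round(1),"height",W0[v,u].round(3),W[v,u].round(3))
    for nm,X in(("before",W0),("after",W)):
        w=X[v-25:v+25,u-25:u+25].reshape(-1,3); k=(w[:,2]>.032)&(w[:,2]<.08); print(nm,k.sum(),w[k].mean(0).round(4))
E
python3 chk2.py
```

```text
time: 37.8
tool_pos: [0.4186, -0.2973, 0.218]
tool_rot: [-2.866, 1.57, 1.269]
contact_force: [0.1, 0.2, -0.6]
opening: 0.0147
[ 0.41895525 -0.29691228  0.21797763]
tin [ 0.5799 -0.0109  0.1005] 404 res 0.0008
blue [ 0.6455 -0.001 ] 225 q 0.83 zmed 0.0267
white [0.603  0.0505] 293 q 0.78 zmed 0.027
orange [ 0.58   -0.0115] 232 q 0.87 zmed 0.0267
black [ 0.6185 -0.0625] 176 q 0.91 zmed 0.0268
green [ 0.5128 -0.0205] 169 q 0.96 zmed 0.0269
red [0.539 0.039] 175 q 0.93 zmed 0.0269
yellow [ 0.5558 -0.0725] 255 q 0.83 zmed 0.0266
blue [0.0656 0.0099] 0.0663 8.6
white [0.0231 0.0614] 0.0656 69.4
orange [ 0.0001 -0.0006] 0.0006 -81.0
black [ 0.0386 -0.0516] 0.0644 -53.2
green [-0.0671 -0.0096] 0.0678 -171.9
red [-0.0409  0.0499] 0.0646 129.3
yellow [-0.0241 -0.0616] 0.0661 -111.4
blue [np.float64(26.5), np.float64(27.4), np.float64(26.7), np.float64(26.5)]
white [np.float64(27.3), np.float64(26.9), np.float64(26.9), np.float64(26.7)]
orange [np.float64(26.7), np.float64(26.4), np.float64(26.8), np.float64(26.9)]
black [np.float64(26.8), np.float64(26.3), np.float64(26.9), np.float64(26.0)]
green [np.float64(26.6), np.float64(26.4), np.float64(27.3), np.float64(27.0)]
red [np.float64(27.0), np.float64(27.1), np.float64(26.5), np.float64(27.4)]
yellow [np.float64(27.1), np.float64(26.8), np.float64(26.4), np.float64(26.5)]
rim -3.0 44.0 57
rim -2.0 44.7 43
rim -1.0 43.1 83
rim 0.0 39.9 117
rim 1.0 41.8 108
rim 2.0 44.6 60
block image change 21.4 height [0.546 0.252 0.04 ] [0.546 0.252 0.041]
before 845 [0.5524 0.2576 0.0381]
after 845 [0.5525 0.2577 0.0381]
tm image change 14.6 height [ 0.417 -0.259  0.061] [ 0.417 -0.258  0.063]
before 571 [ 0.4199 -0.2609  0.0538]
after 571 [ 0.4199 -0.2608  0.0539]
```

All seven are flat at 27 mm, and the tin, block and tape measure haven't moved. Handing in.

```bash
python3 -c "
from cell import *
print(hand_in())"
```

```text
the job is handed in; nothing more can be done
None
```

The job is done and handed in at about 38 s: all seven rolls lie flat in the tin, with orange in the middle and six round it. I slid white, black and green together along the floor from inside their cores. Blue and orange could stay where they were. Red and then yellow were gripped by the wall and laid in the two gaps.

**Last checks, top camera with the arm clear:**
- All seven roll tops read 26–27.5 mm all round, which is fully down. Orange is within 1 mm of the tin's centre and the other six are at 64–68 mm.
- The tin reads at the same place as at the start, to within the fit. I did not check its level apart from the roll tops; the rim heights ranged from 40 to 45 mm, which I put down to the measuring.
- The block and the tape measure read the same as before, to 0.1 mm.

**What disagreed:**
- `tip_reach` says the fingertips are 25 mm ahead of the TCP. Both cameras and a test opening above the orange roll put them level with the TCP, so I worked to that.
- Yellow touched something, probably the tin's rim, at about 4.5 N on the first lowering. I lifted it, shifted it about 3 mm inward, and it then went in freely.

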